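Secure the reagent jar and take off its cap of unknown thread

TASK

Two square jars stand in a rack; swing the rack's latch arm fully over the shoulder of the jar beside it so that this jar is held down, and only then take that jar's cap off. Its quarter-turn cap may open either way: try it, and if it stops hard, turn it the other way until it comes free. Finish while still holding the cap in the gripper, roughly level, above its jar and raised at least 4 cm from where it sat, with the latched jar still seated and the other jar left in place with its cap on.

Things in the scene. Friction and masses are not known exactly. Their poses are not given: they have to be found in the camera images.
- jar_1: Loose square white jar, 0.4 kg, body 76 x 76 x 62 mm, neck to 90 mm, in either bay (compare with the bay points). Origin: centre of underside; z up, x, y square to its sides. One jar's cap opens anticlockwise, the other's clockwise (from above); this cannot be seen. Wrong way: hard stop within 0.3 rad. Right way: turns easily, lifts off 0.95 to 1.25 rad from closed, end stop at about 1.3.
- jar_2: Loose square white jar, 0.4 kg, body 76 x 76 x 62 mm, neck to 90 mm, in either bay (compare with the bay points). Origin: centre of underside; z up, x, y square to its sides. One jar's cap opens anticlockwise, the other's clockwise (from above); this cannot be seen. Wrong way: hard stop within 0.3 rad. Right way: turns easily, lifts off 0.95 to 1.25 rad from closed, end stop at about 1.3.
- cap_1: Grey ribbed cap of jar_1, 57 mm across, 60 g. Origin: centre of its skirt's underside, 73 mm above the jar's origin when closed. Round part 0 to 22 mm above the origin; on it a grip bar 46 mm long along the cap's x, 12 mm thick along y, 22 to 52 mm up. Closed: bar within 0.08 rad of the jar's x axis; aim 1.1 rad from it to lift. Turning does not raise it; until free it lifts 2.5 mm, then pulls on the jar.
- cap_2: Grey ribbed cap of jar_2, 57 mm across, 60 g. Origin: centre of its skirt's underside, 73 mm above the jar's origin when closed. Round part 0 to 22 mm above the origin; on it a grip bar 46 mm long along the cap's x, 12 mm thick along y, 22 to 52 mm up. Closed: bar within 0.08 rad of the jar's x axis; aim 1.1 rad from it to lift. Turning does not raise it; until free it lifts 2.5 mm, then pulls on the jar.
- latch_bay (a point): Centre of the floor, 8 mm above the worktop, of the bay beside the latch; the jar here is the one to open. Axes are the rack's: x away from the robot (turned up to 0.2 rad), y along the rack towards the latch, z up. Bay 80 mm square, walls 18 mm high: the jar has 2 mm play and cannot turn. The latch pivot is 95 mm from here along +y. The rack is fixed to the worktop.
- plain_bay (a point): Centre of the floor of the rack's other bay, 120 mm from latch_bay along the rack's -y, same axes and size; the jar here is to be left alone.
- latch_fin (a point): Middle of the black thumb fin on the latch's vertical pivot axis, 97 mm above the worktop; turns with the latch. The flat steel arm points along its -x (75 mm long, top 80 mm above the worktop); the fin is an upright plate 32 mm long along y, 10 mm thick along x, 80 to 114 mm above the worktop.
- latch (a joint): Latch angle, rad. 0: arm along the rack's -x, towards the robot, off the jar. Grows anticlockwise from above; at 1.57 (hard stop, home) the arm points along the rack's -y, its end over the shoulder of the jar in latch_bay, 3 mm above it. Friction 0.06 N m; stays where left. Starts between 0.2 and 0.6.

How it is judged (in metres and radians):
On the way, in this order (a step that is already met when the one before it is completed fails the run):
1. the latch arm is swung home over the jar's shoulder while both caps are still on (value of joint latch above 1.35 rad and z of cap_1 in the frame of jar_1 below 0.09 m and z of cap_2 in the frame of jar_2 below 0.09 m), for 0.2 s.
2. the cap of the latched jar is held lifted clear of its jar, the jar still in its bay (((horizontal distance between jar_1 and latch_bay below 0.012 m and z of jar_1 in the frame of latch_bay below 0.008 m and angle between each of jar_1, jar_2's own z axis and vertical below 0.1 rad and z of cap_1 in the frame of jar_1 above 0.11 m and horizontal distance between cap_1 and jar_1 below 0.2 m and angle between cap_1's own z axis and vertical below 0.45 rad and contact force between the fingers and cap_1 above 1 N and contact force between cap_1 and jar_1 below 0.05 N and contact force between cap_1 and cap_2 below 0.05 N and horizontal distance between jar_2 and plain_bay below 0.012 m and z of jar_2 in the frame of plain_bay below 0.008 m and z of cap_2 in the frame of jar_2 below 0.082 m and horizontal distance between cap_2 and jar_2 below 0.008 m) or (horizontal distance between jar_2 and latch_bay below 0.012 m and z of jar_2 in the frame of latch_bay below 0.008 m and angle between each of jar_2, jar_1's own z axis and vertical below 0.1 rad and z of cap_2 in the frame of jar_2 above 0.11 m and horizontal distance between cap_2 and jar_2 below 0.2 m and angle between cap_2's own z axis and vertical below 0.45 rad and contact force between the fingers and cap_2 above 1 N and contact force between cap_2 and jar_2 below 0.05 N and contact force between cap_2 and cap_1 below 0.05 N and horizontal distance between jar_1 and plain_bay below 0.012 m and z of jar_1 in the frame of plain_bay below 0.008 m and z of cap_1 in the frame of jar_1 below 0.082 m and horizontal distance between cap_1 and jar_1 below 0.008 m))), for 0.2 s.
At the end, for the whole second after the job is handed in: Latch above 1.3 rad. The fingers hold the latched jar's cap, off the jar, 37 mm or more above its closed height, within 200 mm sideways, tilted < 0.45 rad. Both jars within 12 mm of their bay centres, < 8 mm up, tilt < 0.1 rad; the other cap on (8 mm sideways, 9 mm up) (value of joint latch above 1.3 rad and ((horizontal distance between jar_1 and latch_bay below 0.012 m and z of jar_1 in the frame of latch_bay below 0.008 m and angle between each of jar_1, jar_2's own z axis and vertical below 0.1 rad and z of cap_1 in the frame of jar_1 above 0.11 m and horizontal distance between cap_1 and jar_1 below 0.2 m and angle between cap_1's own z axis and vertical below 0.45 rad and contact force between the fingers and cap_1 above 1 N and contact force between cap_1 and jar_1 below 0.05 N and contact force between cap_1 and cap_2 below 0.05 N and horizontal distance between jar_2 and plain_bay below 0.012 m and z of jar_2 in the frame of plain_bay below 0.008 m and z of cap_2 in the frame of jar_2 below 0.082 m and horizontal distance between cap_2 and jar_2 below 0.008 m) or (horizontal distance between jar_2 and latch_bay below 0.012 m and z of jar_2 in the frame of latch_bay below 0.008 m and angle between each of jar_2, jar_1's own z axis and vertical below 0.1 rad and z of cap_2 in the frame of jar_2 above 0.11 m and horizontal distance between cap_2 and jar_2 below 0.2 m and angle between cap_2's own z axis and vertical below 0.45 rad and contact force between the fingers and cap_2 above 1 N and contact force between cap_2 and jar_2 below 0.05 N and contact force between cap_2 and cap_1 below 0.05 N and horizontal distance between jar_1 and plain_bay below 0.012 m and z of jar_1 in the frame of plain_bay below 0.008 m and z of cap_1 in the frame of jar_1 below 0.082 m and horizontal distance between cap_1 and jar_1 below 0.008 m))); the arm keeps its last pose, push and grip.
It also fails if it takes over 61 s, if anything falls off the work surface, if the arm or the gripper's body presses on something with over 40 N, if the wrist force passes 120 N, or if a joint passes its speed limit or range.

ROBOT

A 7-joint arm with a two-finger parallel gripper is mounted at the origin on a cart in front of the work surface, level with it; the furniture and walls round the work are solid. World frame = base frame: x ahead of the robot, y to its left, z up, the work surface at z = 0. Lengths are in mm, angles in rad, forces in N, time in s.
With the tool pointing down it reaches from about 400 to 875 mm from the base axis. Payload 4.4 kg.
Tool frame: the origin (TCP) lies at the very end of the fingers, on their centre line; the grasp point (between the pads) lies 19 mm behind it; z points along the fingers, x is the direction in which the jaws open and shut, and the axes are right-handed (so a half turn about z gives the same grasp; the last joint's range is limited). The gripper opens to 85 mm and grips with 20 to 120 N. Pads are 22 mm wide; open, the fingers measure 114 mm over their backs; the gripper's body (76 mm by 85 mm) begins 54 mm behind the grasp point. The pads swing forward as they close: fully open they stand 13 mm farther back than shut.
Start: joints at [-1.17, 0.628, 0.038, 1.517, -0.027, 0.996, -0.02], TCP at [292.5, 580.484, 231.313] pointing down, gripper open.
Joint ranges: [-3.06, 3.06], [-0.37, 2.12], [-1.25, 1.32], [0.18, 2.47], [-1.1, 4.24], [0.23, 1.98], [-2.94, 2.94]. Speed limits (rad/s): [2.57, 2.57, 3.14, 3.14, 3.14, 3.14, 3.14].

INTERFACE

Orientations are given as [roll, pitch, yaw] about the fixed x, y, z axes, in that order (R = Rz(yaw) Ry(pitch) Rx(roll)).
In Python, from cell import * gives the robot as it stands. The module is installed in compiled form; this text tells all that it offers.
- The arm moves only by the tool play_rows, never from a script. Its argument "targets" is a list of rows, each an object with "slide": the shift along the tool's x, y, z in mm, a list of three; "turn": the turn, a rotation vector about the tool's x, y, z in degrees, a list of three; "hand": the finger opening in mm, from 0 to 85.4. A call has 1 to 5 rows; each row shifts and turns the commanded pose from where the row before left it, along the tool's axes as they then stand; what a row does not reach is not made up. A row lasts 1/8 s, in which the tool goes at most 62.5 mm and 10.7 degrees, less where a joint would pass 70% of its speed; a pose out of reach is approached as far as the arm can. A call is refused whole if a number of a shift passes 62.5 or a number of a turn 10.7, either way. A call with a gripper value outside its range is refused whole. The fingers move at their own pace and stop on an object; the grip force is fixed at half the most. Time passes only in rows, so rows that do not move let the fingers close. It gives the time, the measured TCP pose, the force and the opening at its end, in the units of the state.
- read_state(): the state, without advancing time (a new reading comes with each control period).
- get_image(name): name is "side" or "top" or "wrist"; returns (picture, depth): 400x640x3 uint8, blue, green, red; 400x640 float32, mm along the optical axis (not along the pixel's ray), 0 where there is no reading.
- calibration(name): a dict with "K" (3x3 intrinsics, pixels), "D" ([k1, k2, p1, p2, k3] as OpenCV has them; the pictures are not rectified), "R" (3x3) and "t" (3): a world point X has camera coordinates R X + t. Camera axes: x right, y down, z forward; pixel columns grow to the right and rows downward; lengths in mm; the calibration is good to about 2 mm. A picture is of the moment at which its call begins: read the wrist's pose just before it. calibration takes no time and is no camera call; for the wrist camera it gives the pose at the moment of the call.
- finish_job(): hands the job in, once; it reports no verdict.
The state is a dict: "clock": time; "qpos": joint angles; "qd": joint speeds; "tau": joint torques, N m; "eef_pos": TCP position; "tool_rot": TCP orientation; "force": force on the tool from outside, world axes, zero at the start; "torque": the same for the moment, N m; "width": finger opening in mm.
Only numpy, scipy, OpenCV 4.12 (cv2) and the standard library are available. Lean on these libraries where they do the work, as an engineer would, in place of code of your own. Each camera call takes 0.05 s, during which the arm holds its last target.

## Working session

There is one attempt and no reset: what is moved stays moved. The work goes in short steps, Python scripts to look and compute and a tool call to move; the robot and the scene stay as the last step left them, time stands still between calls to the robot, and variables do not carry over. Pictures are saved under pics/ and viewed, and the job is handed in when it is done.

Besides the shell and the picture viewer there is one more tool, called as name(argument=value, ...), one argument or row to a line, values as JSON. play_rows: Moves the arm, as the interface text tells. Its arguments: {"type":"object","properties":{"targets":{"type":"array"}},"required":["targets"]}

```bash
mkdir -p pics; python3 - <<'E'
from cell import *
import cv2,numpy as np
s=read_state();print(s)
for n in ["top","side"]:
    im,d=get_image(n);cv2.imwrite(f"pics/{n}0.png",im);np.save(f"{n}0.npy",d);c=calibration(n);print(n,c)
E
```

```text
{'clock': 0.0, 'qpos': array([-1.1697633 ,  0.62930768,  0.03847621,  1.51839463, -0.02703163,
        0.99628656, -0.0200171 ]), 'qd': array([ 0.00016094, -0.00060315, -0.00030772,  0.00056343, -0.00160846,
       -0.00133834, -0.00129867]), 'tau': array([ 1.17821455e-03, -5.63393748e+01,  1.22699350e+00, -1.93441826e+01,
        1.11308077e-02,  1.05155009e-02,  2.67226147e-05]), 'eef_pos': array([292.23909702, 579.8925719 , 230.40610527]), 'tool_rot': array([3.14157570e+00, 1.87731527e-03, 1.10390066e+00]), 'force': array([-0.56966797,  0.58050136, -0.12938635]), 'torque': array([0.03774668, 0.00854725, 0.01168941]), 'width': 85.33229210312187}
top {'K': array([[432.20585092,   0.        , 316.49715634],
       [  0.        , 432.20585092, 206.23869144],
       [  0.        ,   0.        ,   1.        ]]), 'D': array([-0.11497494,  0.        ,  0.        ,  0.        ,  0.        ]), 'R': array([[ 1.13033073e-03, -9.99988523e-01, -4.65580034e-03],
       [-9.85582564e-01, -3.26300485e-04, -1.69194867e-01],
       [ 1.69191406e-01,  4.77992180e-03, -9.85571621e-01]]), 't': array([ 44.50002189, 504.72850307, 856.84134161])}
side {'K': array([[392.20286581,   0.        , 319.78716667],
       [  0.        , 392.20286581, 209.35631459],
       [  0.        ,   0.        ,   1.        ]]), 'D': array([-0.03678171,  0.        ,  0.        ,  0.        ,  0.        ]), 'R': array([[ 0.96451708, -0.26399485,  0.0036769 ],
       [-0.17103546, -0.63537385, -0.75302519],
       [ 0.20113097,  0.72567678, -0.65798141]]), 't': array([-455.35383236,  197.81095315,  769.67265265])}
```

View pics/top0.png

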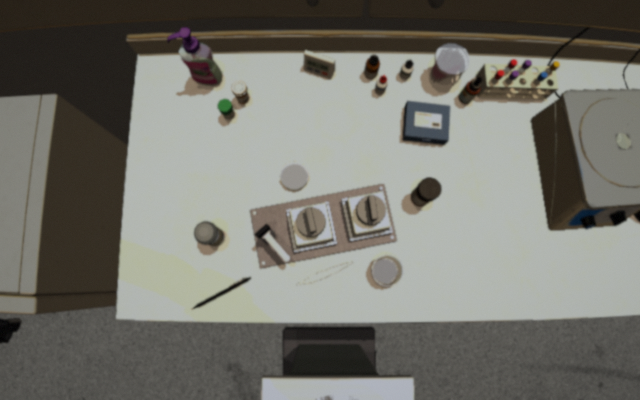

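View pics/side0.png

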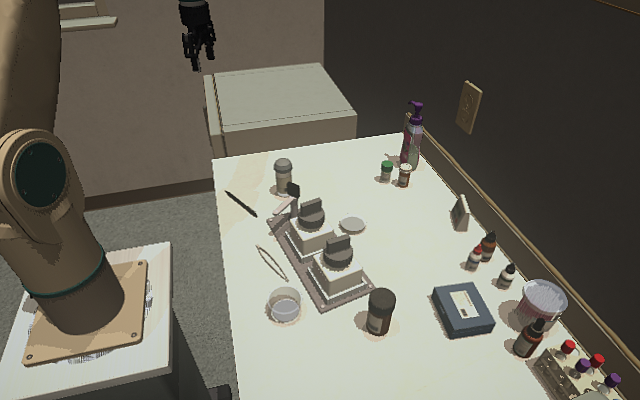

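The top view shows the rack around (322,225). The latch pivot and fin are at about (264,232), and the caps are at about (312,222) for the latch jar and (370,210). I'll zoom in and take depths.

```bash
cat > h.py <<'E'
from cell import *
import cv2,numpy as np
def ray(c,uv):
    p=cv2.undistortPoints(np.array(uv,float).reshape(-1,1,2),c["K"],c["D"]).reshape(-1,2)
    d=np.c_[p,np.ones(len(p))]@c["R"]; o=-c["R"].T@c["t"]
    return o,d
def plane(c,uv,z):
    o,d=ray(c,uv); return o+d*((z-o[2])/d[:,2])[:,None]
def cloud(c,d):
    v,u=np.nonzero(d>0); o,r=ray(c,np.c_[u,v]); P=o+r*d[v,u][:,None]
    return u,v,P
def proj(c,X):
    rv=cv2.Rodrigues(c["R"])[0]
    return cv2.projectPoints(np.array(X,float).reshape(-1,1,3),rv,c["t"],c["K"],c["D"])[0].reshape(-1,2)
E
python3 - <<'E'
from h import *
im=cv2.imread("pics/top0.png");cv2.imwrite("pics/top0z.png",cv2.resize(im[175:285,235:410],None,fx=4.5,fy=4.5,interpolation=cv2.INTER_CUBIC))
im=cv2.imread("pics/side0.png");cv2.imwrite("pics/side0z.png",cv2.resize(im[170:320,240:400],None,fx=4,fy=4,interpolation=cv2.INTER_CUBIC)[:600])
c=calibration("top");u,v,P=cloud(c,np.load("top0.npy"))
roi=(u>235)&(u<410)&(v>175)&(v<285)
print(np.histogram(P[roi,2],bins=np.arange(-10,150,5)))
for lo,hi in [(100,120),(120,140),(85,100),(65,85),(105,116)]:
    m=roi&(P[:,2]>lo)&(P[:,2]<hi)
    mk=np.zeros((400,640),np.uint8);mk[v[m],u[m]]=255
    n,l,st,ce=cv2.connectedComponentsWithStats(mk)
    for i in range(1,n):
        if st[i,4]>8:
            q=P[m&(l[v,u]==i)];r=cv2.minAreaRect(q[:,:2].astype(np.float32))
            print(lo,hi,st[i,4],ce[i].round(1),q.mean(0).round(1),np.round(r[0],1),np.round(r[1],1),round(r[2],1))
E
```

```text
(array([  11, 4825, 5154, 3678,  681,  252,  288,  493,   53,  148,   41,
         24,   28,   28,   61,  881,  441,  144,  131,   22,   26,   55,
        905,   73,   89,   19,   13,   23,  288,   10,    0]), array([-10,  -5,   0,   5,  10,  15,  20,  25,  30,  35,  40,  45,  50,
        55,  60,  65,  70,  75,  80,  85,  90,  95, 100, 105, 110, 115,
       120, 125, 130, 135, 140, 145]))
100 120 484 [370.4 210.1] [486.7 -59.9 103.5] [488.  -61.1] [56.6 55.6] 46.5
100 120 501 [310.4 222. ] [463.5  56.4 103. ] [464.1  56.5] [55.7 55.9] 15.3
100 120 101 [261.6 230.8] [445.3 149.2 112.1] [445.6 150. ] [10.1 31.4] 42.1
120 140 175 [372.5 207.3] [487.5 -60.7 131.6] [488.3 -61.2] [46.3 12. ] 7.4
120 140 159 [310.1 219.8] [463.8  56.3 132.3] [464.5  56.3] [45.9 12. ] 13.3
85 100 32 [361.1 219. ] [470.7 -42.7  93.7] [472.3 -42.5] [40.2  9.4] 40.7
85 100 9 [374.2 223.9] [460.8 -67.9  95.6] [461.  -68.2] [3.  9.8] 26.2
85 100 18 [263.8 233.7] [441.8 147.4  92.7] [442.7 146.4] [ 1.1 30.1] 43.1
85 100 9 [301.  232.9] [443.5  74.7  92.7] [444.2  75.6] [15.7  1.9] 49.6
65 85 647 [367.2 215.3] [481.8 -57.6  69.4] [488.  -61.3] [76.2 76.4] 11.5
65 85 686 [311.1 226.1] [459.9  55.5  69.3] [464.6  56.5] [75.9 75.7] 11.2
65 85 261 [276.  246.5] [418.1 124.4  79.8] [418.7 120.8] [70.3 23.6] 43.7
105 116 19 [367.9 206.3] [493.2 -54.7 109.6] [493.8 -54. ] [30.6  3. ] 4.9
105 116 90 [261.3 230.8] [445.2 149.7 112.6] [445.6 150. ] [10.  31.4] 42.0
```

View pics/top0z.png

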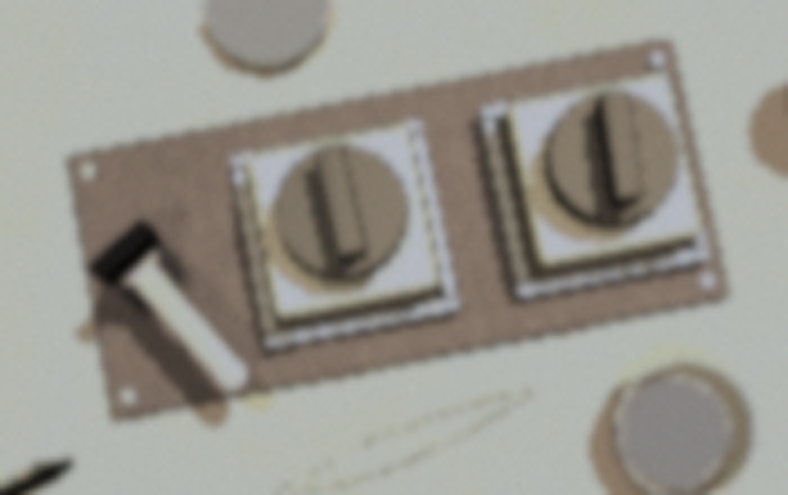

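View pics/side0z.png

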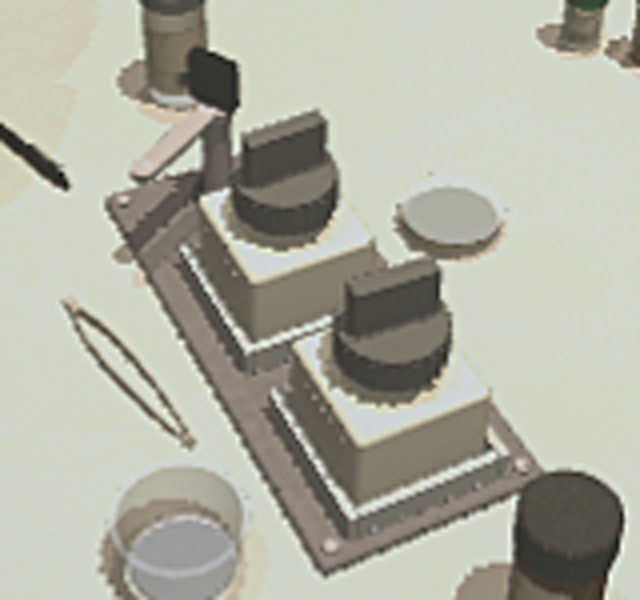

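```bash
cat >> h.py <<'E'
from scipy.spatial.transform import Rotation as Ro
def go(p,yawdeg):
    s=read_state();R=Ro.from_euler("xyz",s["tool_rot"])
    T=Ro.from_euler("xyz",[np.pi,0,np.deg2rad(yawdeg)])
    d=R.inv().apply(np.array(p)-s["eef_pos"]); rv=(R.inv()*T).as_rotvec(degrees=True)
    print("t",round(s["clock"],2),"pos",s["eef_pos"].round(1),"rpy",np.rad2deg(s["tool_rot"]).round(1),"w",round(s["width"],1),"F",s["force"].round(1),"T",s["torque"].round(2),"q7",s["qpos"][6].round(2),"\n slide",d.round(1),"turn",rv.round(1))
E
python3 -c "
from h import *
go([445.6,149.8,231],42.1)"
```

```text
t 0.1 pos [292.2 580.  230.5] rpy [-1.80e+02  1.00e-01  6.33e+01] w 85.4 F [-1.1  0.9 -1. ] T [ 0.01  0.01 -0.04] q7 -0.02 
 slide [-315.1  330.6    0. ] turn [ 0.   0.1 21.2]
```

play_rows(
  targets=[
    {"slide": [-31.5, 33, 0], "turn": [0, 0, 0], "hand": 85},
    {"slide": [-31.5, 33, 0], "turn": [0, 0, 0], "hand": 85},
    {"slide": [-31.5, 33, 0], "turn": [0, 0, 0], "hand": 70},
    {"slide": [-31.5, 33, 0], "turn": [0, 0, 0], "hand": 60},
    {"slide": [-31.5, 33, 0], "turn": [0, 0, 0], "hand": 50},
  ],
)

```text
clock: 0.72
eef_pos: [369.2, 363.9, 231.1]
tool_rot: [-3.142, 0.001, 1.104]
force: [0.2, 0.1, -0.3]
width: 50.0
```

play_rows(
  targets=[
    {"slide": [-31.5, 33, 0], "turn": [0, 0, 0], "hand": 50},
    {"slide": [-31.5, 33, 0], "turn": [0, 0, 0], "hand": 50},
    {"slide": [-31.5, 33, 0], "turn": [0, 0, 0], "hand": 50},
    {"slide": [-31.5, 33, 0], "turn": [0, 0, 0], "hand": 50},
    {"slide": [-31.5, 33, 0], "turn": [0, 0, 0], "hand": 50},
  ],
)

```text
clock: 1.35
eef_pos: [445.6, 149.2, 231.2]
tool_rot: [-3.141, 0.0, 1.104]
force: [1.8, 0.0, 0.4]
width: 50.1
```

play_rows(
  targets=[
    {"slide": [0, 0, 0], "turn": [0, 0, 10], "hand": 50},
    {"slide": [0, 0, 0], "turn": [0, 0, 10], "hand": 50},
    {"slide": [0, 0, 0], "turn": [0, 0, 0], "hand": 50},
    {"slide": [0, 0, 0], "turn": [0, 0, 0], "hand": 50},
  ],
)

```text
clock: 1.85
eef_pos: [445.2, 150.9, 231.2]
tool_rot: [-3.141, 0.0, 0.758]
force: [0.2, -0.4, -0.7]
width: 49.8
```

```bash
python3 -c "
from h import *
go([445.6,149.8,160],42.1)
go([445.6,149.8,87],42.1)
im,d=get_image('wrist');cv2.imwrite('pics/w1.png',im)"
```

```text
t 1.85 pos [445.2 150.9 231.2] rpy [-180.     0.    43.5] w 49.8 F [ 0.2 -0.4 -0.7] T [-0.05 -0.04  0.02] q7 0.46 
 slide [-0.4  1.1 71.2] turn [-0.   0.   1.4]
t 1.85 pos [445.2 150.9 231.2] rpy [-180.     0.    43.5] w 49.8 F [ 0.2 -0.4 -0.7] T [-0.05 -0.04  0.02] q7 0.46 
 slide [ -0.4   1.1 144.2] turn [-0.   0.   1.4]
```

View pics/w1.png

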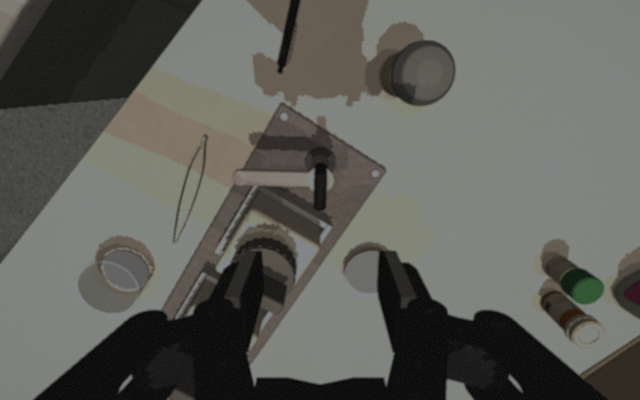

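The wrist view shows the fin upright at (320,188), midway between the fingers and square to the jaws. I'll descend.

play_rows(
  targets=[
    {"slide": [-0.4, 1.1, 30], "turn": [0, 0, 1.4], "hand": 40},
    {"slide": [0, 0, 40], "turn": [0, 0, 0], "hand": 40},
    {"slide": [0, 0, 35], "turn": [0, 0, 0], "hand": 40},
    {"slide": [0, 0, 30], "turn": [0, 0, 0], "hand": 40},
    {"slide": [0, 0, 9], "turn": [0, 0, 0], "hand": 40},
  ],
)

```text
clock: 2.52
eef_pos: [444.9, 149.4, 85.9]
tool_rot: [-3.14, 0.003, 0.732]
force: [-0.9, 0.9, -0.7]
width: 40.3
```

play_rows(
  targets=[
    {"slide": [0, 0, 0], "turn": [0, 0, 0], "hand": 5},
    {"slide": [0, 0, 0], "turn": [0, 0, 0], "hand": 5},
    {"slide": [0, 0, 0], "turn": [0, 0, 0], "hand": 5},
    {"slide": [0, 0, 0], "turn": [0, 0, 0], "hand": 5},
    {"slide": [0, 0, 0], "turn": [0, 0, 0], "hand": 5},
  ],
)

```text
clock: 3.15
eef_pos: [446.3, 149.7, 88.3]
tool_rot: [3.141, -0.001, 0.731]
force: [-1.6, -1.5, 7.4]
width: 8.8
```

```bash
python3 -c "
from h import *
go([445.6,149.8,87],101.4)"
```

```text
t 3.15 pos [446.3 149.7  88.3] rpy [ 1.80e+02 -1.00e-01  4.19e+01] w 8.8 F [-1.6 -1.5  7.4] T [-0.24  0.29  0.08] q7 0.5 
 slide [-0.5 -0.6  1.3] turn [  0.1  -0.1 -59.5]
```

play_rows(
  targets=[
    {"slide": [0, 0, -1], "turn": [0, 0, -8], "hand": 5},
    {"slide": [0, 0, 0], "turn": [0, 0, -10], "hand": 5},
    {"slide": [0, 0, 0], "turn": [0, 0, -10], "hand": 5},
    {"slide": [0, 0, 0], "turn": [0, 0, 0], "hand": 5},
  ],
)

```text
clock: 3.65
eef_pos: [446.1, 149.4, 88.3]
tool_rot: [3.141, -0.0, 1.217]
force: [1.1, -1.0, -2.6]
width: 9.2
```

```bash
python3 -c "
from h import *
go([445.6,149.8,87],101.4)
im,d=get_image('top');cv2.imwrite('pics/t1.png',cv2.resize(im[175:285,235:410],None,fx=4.5,fy=4.5))"
```

```text
t 3.65 pos [446.1 149.4  88.3] rpy [180.   -0.   69.7] w 9.2 F [ 1.1 -1.  -2.6] T [-0.14 -0.14  0.08] q7 0.8 
 slide [ 0.2 -0.6  1.3] turn [  0.   -0.  -31.7]
```

View pics/t1.png

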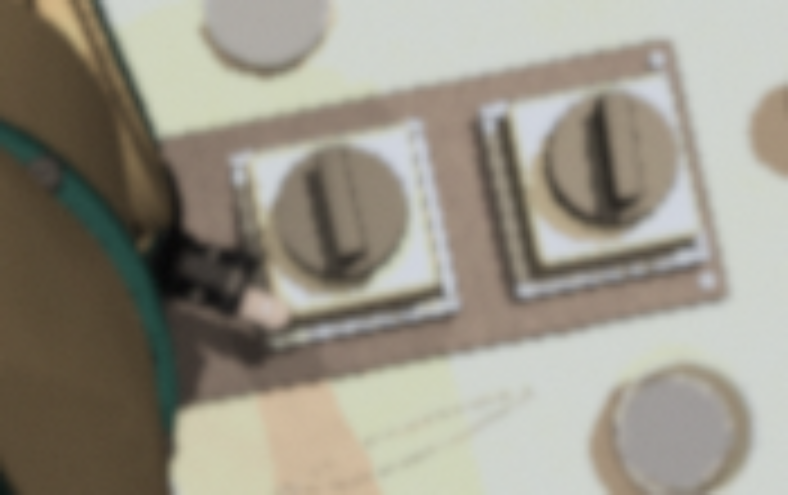

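The latch arm follows the gripper: its end, near (265,305) in the crop, has just come over the corner of the jar. I'll continue to home.

play_rows(
  targets=[
    {"slide": [0, 0, 0], "turn": [0, 0, -10], "hand": 5},
    {"slide": [0, 0, 0], "turn": [0, 0, -10], "hand": 5},
    {"slide": [0, 0, 0], "turn": [0, 0, -8], "hand": 5},
    {"slide": [0, 0, 0], "turn": [0, 0, -4], "hand": 5},
    {"slide": [0, 0, 0], "turn": [0, 0, 0], "hand": 5},
  ],
)

```text
clock: 4.32
eef_pos: [446.1, 149.1, 88.3]
tool_rot: [-3.142, 0.0, 1.773]
force: [1.0, -2.0, -2.9]
width: 9.0
```

play_rows(
  targets=[
    {"slide": [0, 0, 0], "turn": [0, 0, -2], "hand": 5},
    {"slide": [0, 0, 0], "turn": [0, 0, 0], "hand": 5},
    {"slide": [0, 0, 0], "turn": [0, 0, 0], "hand": 5},
  ],
)

```text
clock: 4.7
eef_pos: [446.0, 149.1, 88.3]
tool_rot: [-3.141, 0.0, 1.81]
force: [1.8, -3.6, -1.2]
width: 8.9
```

```bash
python3 -c "
from h import *
go([445.6,149.8,87],101.4)
im,d=get_image('side');cv2.imwrite('pics/s2.png',cv2.resize(im[150:300,220:400],None,fx=4,fy=4))"
```

```text
t 4.7 pos [446.  149.1  88.3] rpy [-180.     0.   103.7] w 8.9 F [ 1.8 -3.6 -1.2] T [-0.6  -0.26 -1.21] q7 1.17 
 slide [ 0.8 -0.3  1.3] turn [-0.   0.   2.3]
```

View pics/s2.png

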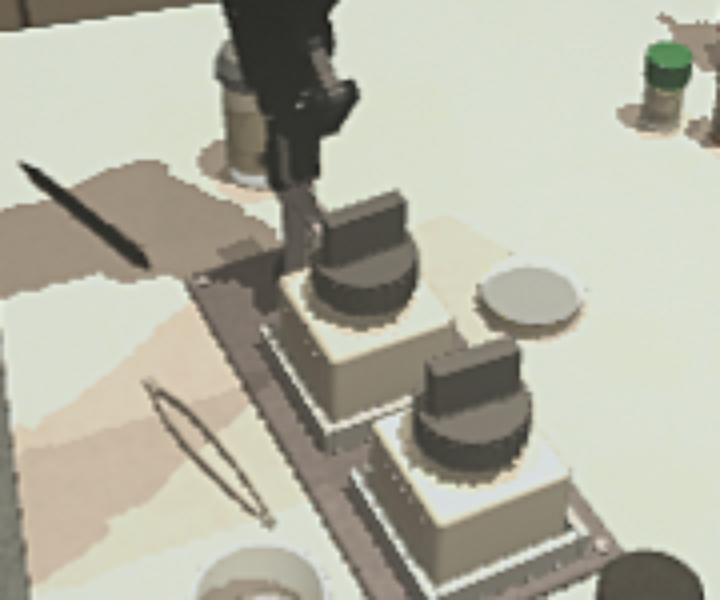

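The moment about z has risen to -1.2 N m, so the latch is against its home stop at yaw 103.7°. The side view hides the arm behind the jar. I'll release, rise and check.

play_rows(
  targets=[
    {"slide": [0, 0, 0], "turn": [0, 0, 1], "hand": 40},
    {"slide": [0, 0, 0], "turn": [0, 0, 0], "hand": 40},
    {"slide": [0, 0, 0], "turn": [0, 0, 0], "hand": 40},
    {"slide": [0, 0, -40], "turn": [0, 0, 0], "hand": 40},
    {"slide": [0, 0, -40], "turn": [0, 0, 0], "hand": 40},
  ],
)

```text
clock: 5.38
eef_pos: [445.4, 149.9, 169.0]
tool_rot: [-3.14, -0.0, 1.797]
force: [0.7, 0.5, -0.3]
width: 40.4
```

```bash
python3 -c "
from h import *
go([464.5,56.4,170],103.3)"
```

```text
t 5.38 pos [445.4 149.9 169. ] rpy [-179.9   -0.   102.9] w 40.4 F [ 0.7  0.5 -0.3] T [ 0.02 -0.03 -0.02] q7 1.22 
 slide [-95.4  -2.3  -1. ] turn [-0.1 -0.  -0.4]
```

```bash
python3 -c "
from h import *
c=calibration('wrist');im,d=get_image('wrist');cv2.imwrite('pics/w2.png',im)
u,v,P=cloud(c,d)
for lo,hi in [(75,84),(100,118),(125,138)]:
    m=(P[:,2]>lo)&(P[:,2]<hi)&(P[:,1]>-20)&(P[:,1]<180)&(P[:,0]>390)&(P[:,0]<520)
    mk=np.zeros((400,640),np.uint8);mk[v[m],u[m]]=255
    n,l,st,ce=cv2.connectedComponentsWithStats(mk)
    for i in range(1,n):
        if st[i,4]>60:
            q=P[m&(l[v,u]==i)];r=cv2.minAreaRect(q[:,:2].astype(np.float32))
            print(lo,hi,st[i,4],ce[i].round(1),np.round(r[0],1),np.round(r[1],1),round(r[2],1))
"
```

```text
75 84 1916 [264.5 199.7] [454.2 112.4] [20.5 62.7] 12.6
75 84 186 [330.1 201.4] [444.3 156.8] [20.5  5.8] 15.0
100 118 4175 [174.5 204.5] [462.8  55.9] [58.1 53.4] 76.5
100 118 891 [317.8 216.3] [446.1 148.2] [31.7 10. ] 11.3
125 138 2291 [144.7 225.3] [464.6  55.9] [45.7 13. ] 13.2
```

View pics/w2.png

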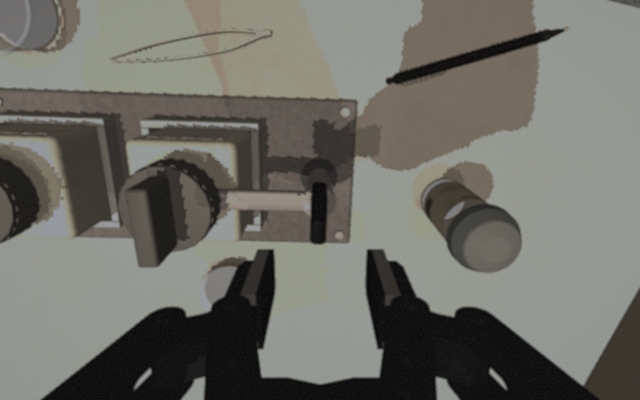

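The wrist view shows the steel arm at (265,200) running under the cap at (165,208). The fin's angle of 11.3° matches the rack, so the latch is home. The bar is centred at (464.6, 56.1) and lies at 13.2°. Next is the cap.

play_rows(
  targets=[
    {"slide": [-35, -1, -1], "turn": [0, 0, -0.4], "hand": 40},
    {"slide": [-35, -1, 0], "turn": [0, 0, 0], "hand": 40},
    {"slide": [-25, -0.3, 0], "turn": [0, 0, 0], "hand": 40},
    {"slide": [0, 0, 0], "turn": [0, 0, 0], "hand": 40},
  ],
)

```text
clock: 5.92
eef_pos: [465.4, 54.8, 169.2]
tool_rot: [-3.142, 0.001, 1.799]
force: [0.7, 0.5, 0.9]
width: 39.5
```

```bash
python3 -c "
from h import *
go([464.5,56.2,108],103.2)"
```

```text
t 5.92 pos [465.4  54.8 169.2] rpy [-180.     0.   103.1] w 39.5 F [0.7 0.5 0.9] T [-0.02 -0.06 -0.03] q7 1.42 
 slide [ 1.6 -0.5 61.2] turn [-0.   0.  -0.1]
```

play_rows(
  targets=[
    {"slide": [1.5, -0.5, 20], "turn": [0, 0, 0], "hand": 40},
    {"slide": [0, 0, 25], "turn": [0, 0, 0], "hand": 40},
    {"slide": [0, 0, 14], "turn": [0, 0, 0], "hand": 40},
    {"slide": [0, 0, 2], "turn": [0, 0, 0], "hand": 40},
    {"slide": [0, 0, 0], "turn": [0, 0, 0], "hand": 40},
  ],
)

```text
clock: 6.55
eef_pos: [464.6, 58.4, 108.6]
tool_rot: [3.141, -0.0, 1.803]
force: [0.3, 0.2, -0.6]
width: 39.8
```

play_rows(
  targets=[
    {"slide": [0, 0, 0], "turn": [0, 0, 0], "hand": 5},
    {"slide": [0, 0, 0], "turn": [0, 0, 0], "hand": 5},
    {"slide": [0, 0, 0], "turn": [0, 0, 0], "hand": 5},
    {"slide": [0, 0, 0], "turn": [0, 0, 0], "hand": 5},
    {"slide": [0, 0, 0], "turn": [0, 0, 0], "hand": 5},
  ],
)

```text
clock: 7.18
eef_pos: [465.0, 57.2, 108.9]
tool_rot: [3.14, 0.001, 1.801]
force: [0.3, -2.8, 6.4]
width: 11.3
```

```bash
python3 -c "
from h import *
go([464.5,56.2,108],103.2)"
```

```text
t 7.17 pos [465.   57.2 108.9] rpy [1.799e+02 1.000e-01 1.032e+02] w 11.3 F [ 0.3 -2.8  6.4] T [-0.71 -0.09  0.01] q7 1.37 
 slide [-0.9 -0.7  0.9] turn [0.1 0.1 0. ]
```

The bar is gripped. I'll try anticlockwise first, a little at a time.

play_rows(
  targets=[
    {"slide": [-0.8, 0, 0], "turn": [0, 0, -4], "hand": 5},
    {"slide": [0, 0, 0], "turn": [0, 0, -4], "hand": 5},
    {"slide": [0, 0, 0], "turn": [0, 0, 0], "hand": 5},
  ],
)

```text
clock: 7.55
eef_pos: [464.9, 56.9, 108.8]
tool_rot: [3.141, 0.0, 1.942]
force: [-0.0, -1.8, 6.3]
width: 11.0
```

```bash
python3 -c "
from h import *
go([464.5,56.2,108],103.2)"
```

```text
t 7.55 pos [464.9  56.9 108.8] rpy [180.    0.  111.2] w 11.0 F [-0.  -1.8  6.3] T [-0.35  0.03 -0.02] q7 1.46 
 slide [-0.5 -0.7  0.8] turn [0. 0. 8.]
```

play_rows(
  targets=[
    {"slide": [0, 0, 0], "turn": [0, 0, -3], "hand": 5},
    {"slide": [0, 0, 0], "turn": [0, 0, -3], "hand": 5},
    {"slide": [0, 0, 0], "turn": [0, 0, 0], "hand": 5},
  ],
)

```text
clock: 7.92
eef_pos: [464.9, 56.9, 108.8]
tool_rot: [3.141, 0.0, 2.044]
force: [-1.3, -1.2, 5.8]
width: 11.0
```

```bash
python3 -c "
from h import *
go([464.5,56.2,108],103.2)"
```

```text
t 7.92 pos [464.9  56.9 108.8] rpy [180.    0.  117.1] w 11.0 F [-1.3 -1.2  5.8] T [-0.28  0.09 -0.54] q7 1.53 
 slide [-0.4 -0.6  0.8] turn [ 0.  -0.  13.9]
```

play_rows(
  targets=[
    {"slide": [0, 0, 0], "turn": [0, 0, -2], "hand": 5},
    {"slide": [0, 0, 0], "turn": [0, 0, 0], "hand": 5},
    {"slide": [0, 0, 0], "turn": [0, 0, 0], "hand": 5},
  ],
)

```text
clock: 8.3
eef_pos: [464.7, 56.6, 108.8]
tool_rot: [3.141, 0.0, 2.077]
force: [-1.2, -1.5, 6.7]
width: 10.6
```

```bash
python3 -c "
from h import *
go([464.5,56.2,108],103.2)"
```

```text
t 8.3 pos [464.7  56.6 108.8] rpy [180.   0. 119.] w 10.6 F [-1.2 -1.5  6.7] T [-0.49  0.15 -0.9 ] q7 1.55 
 slide [-0.3 -0.4  0.8] turn [ 0.   0.  15.8]
```

play_rows(
  targets=[
    {"slide": [0, 0, 0], "turn": [0, 0, -2], "hand": 5},
    {"slide": [0, 0, 0], "turn": [0, 0, 0], "hand": 5},
    {"slide": [0, 0, 0], "turn": [0, 0, 0], "hand": 5},
  ],
)

```text
clock: 8.68
eef_pos: [463.6, 56.0, 108.8]
tool_rot: [-3.139, 0.001, 2.115]
force: [-3.1, -3.9, 10.0]
width: 10.9
```

```bash
python3 -c "
from h import *
go([464.5,56.2,108],103.2)"
```

```text
t 8.68 pos [463.6  56.  108.8] rpy [-179.9    0.   121.2] w 10.9 F [-3.1 -3.9 10. ] T [-0.62  0.59 -0.34] q7 1.58 
 slide [-0.3  0.8  0.8] turn [-0.1  0.1 18. ]
```

It stopped hard anticlockwise: the moment rose to 0.9 N m, then the bar slipped a little in the jaws at yaw 121°. I'll turn back to the closed angle, regrip so the bar sits square, and go clockwise.

play_rows(
  targets=[
    {"slide": [0, 0, 0], "turn": [0, 0, 6], "hand": 5},
    {"slide": [0, 0, 0], "turn": [0, 0, 6], "hand": 5},
    {"slide": [0, 0, 0], "turn": [0, 0, 6], "hand": 5},
    {"slide": [0, 0, 0], "turn": [0, 0, 0], "hand": 5},
    {"slide": [0, 0, 0], "turn": [0, 0, 0], "hand": 40},
  ],
)

```text
clock: 9.3
eef_pos: [464.4, 57.5, 108.3]
tool_rot: [-3.142, -0.0, 1.804]
force: [-0.9, 0.4, 0.8]
width: 28.3
```

play_rows(
  targets=[
    {"slide": [0, 0, 0], "turn": [0, 0, 0], "hand": 40},
    {"slide": [0, 0, 0], "turn": [0, 0, 0], "hand": 40},
    {"slide": [0, 0, -30], "turn": [0, 0, 0], "hand": 40},
    {"slide": [0, 0, -30], "turn": [0, 0, 0], "hand": 40},
    {"slide": [0, 0, 0], "turn": [0, 0, 0], "hand": 40},
  ],
)

```text
clock: 9.93
eef_pos: [465.9, 57.4, 169.9]
tool_rot: [3.137, 0.0, 1.802]
force: [1.2, 0.1, 0.6]
width: 39.7
```

```bash
python3 -c "
from h import *
go([464.5,56.2,108],103.2)
c=calibration('wrist');im,d=get_image('wrist');cv2.imwrite('pics/w3.png',im)
u,v,P=cloud(c,d)
for lo,hi in [(75,84),(66,74),(100,108),(125,138)]:
    m=(P[:,2]>lo)&(P[:,2]<hi)&(P[:,1]>0)&(P[:,1]<180)&(P[:,0]>390)&(P[:,0]<520)
    mk=np.zeros((400,640),np.uint8);mk[v[m],u[m]]=255
    n,l,st,ce=cv2.connectedComponentsWithStats(mk)
    for i in range(1,n):
        if st[i,4]>60:
            q=P[m&(l[v,u]==i)];r=cv2.minAreaRect(q[:,:2].astype(np.float32))
            print(lo,hi,st[i,4],ce[i].round(1),np.round(r[0],1),np.round(r[1],1),round(r[2],1),q[:,2].mean())
"
```

```text
t 9.93 pos [465.9  57.4 169.9] rpy [179.8   0.  103.3] w 39.7 F [1.2 0.1 0.6] T [ 0.04 -0.05 -0.02] q7 1.41 
 slide [-0.8 -1.9 61.9] turn [0.2 0.  0.1]
75 84 1893 [410. 200.] [449.2 114.3] [25.  63.1] 7.6 79.95459809301046
66 74 3745 [312.  166.9] [465.1  55.7] [74.9 75.6] 10.1 69.73160363757505
66 74 270 [361.8 230.8] [483.9  94.2] [11.5 28.9] 77.8 69.41057331029562
100 108 4556 [319.5 206. ] [463.7  56. ] [55.5 57.3] 14.1 103.21070191117818
100 108 298 [465.1 210.3] [446.  144.2] [ 8.4 31.5] 86.9 104.0844803256932
125 138 1756 [319.5 226.1] [464.5  56.2] [45.9 11.9] 13.4 132.84853731031637
```

View pics/w3.png

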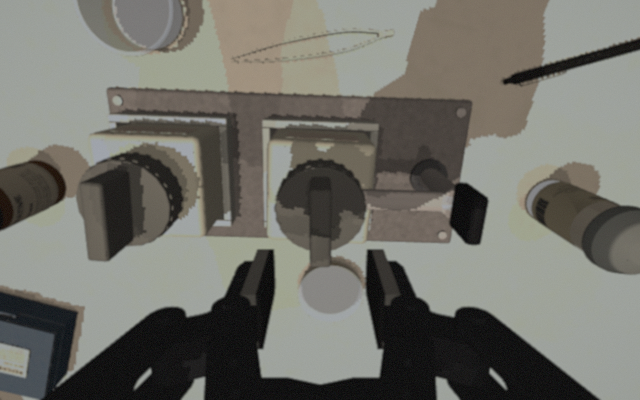

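```bash
python3 -c "
from h import *
for cam in ['wrist','top']:
  c=calibration(cam);im,d=get_image(cam)
  u,v,P=cloud(c,d)
  for lo,hi in [(78,82),(111,118)]:
    m=(P[:,2]>lo)&(P[:,2]<hi)&(P[:,1]>86)&(P[:,1]<180)&(P[:,0]>400)&(P[:,0]<500)
    if m.sum()<10: print(cam,lo,m.sum());continue
    q=P[m];r=cv2.minAreaRect(q[:,:2].astype(np.float32))
    print(cam,lo,hi,m.sum(),np.round(r[0],1),np.round(r[1],1),round(r[2],1))
    b=q[:,:2];e=np.linalg.svd(b-b.mean(0),full_matrices=False)[2][0];print('axis',np.rad2deg(np.arctan2(e[1],e[0])),b.mean(0))
"
```

```text
wrist 78 82 1748 [454.5 116.5] [22.8 61. ] 17.1
axis 101.42589254129545 [452.04606879 117.0312357 ]
wrist 111 118 825 [446.3 147.8] [31.4 10. ] 11.9
axis 11.068984525948952 [445.50621513 147.14760529]
top 78 82 87 [447.7 142.3] [20.2 37.5] 22.4
axis -79.44345739156967 [448.20046597 136.78168692]
top 111 118 77 [445.6 149.6] [29.4 10. ] 11.1
axis -169.91017048789178 [445.66974798 149.34534333]
```

The latch is still home, with its arm axis at 101.4°. Now regrip.

play_rows(
  targets=[
    {"slide": [-0.7, -1, 20], "turn": [0.1, 0, 0], "hand": 40},
    {"slide": [0, 0, 25], "turn": [0, 0, 0], "hand": 40},
    {"slide": [0, 0, 15], "turn": [0, 0, 0], "hand": 40},
    {"slide": [0, 0, 2], "turn": [0, 0, 0], "hand": 40},
    {"slide": [0, 0, 0], "turn": [0, 0, 0], "hand": 40},
  ],
)

```text
clock: 10.7
eef_pos: [463.3, 56.2, 106.0]
tool_rot: [-3.139, -0.0, 1.802]
force: [0.2, 0.5, 0.6]
width: 39.8
```

play_rows(
  targets=[
    {"slide": [0, 0, 0], "turn": [0, 0, 0], "hand": 5},
    {"slide": [0, 0, 0], "turn": [0, 0, 0], "hand": 5},
    {"slide": [0, 0, 0], "turn": [0, 0, 0], "hand": 5},
    {"slide": [0, 0, 0], "turn": [0, 0, 0], "hand": 5},
    {"slide": [0, 0, 0], "turn": [0, 0, 0], "hand": 5},
  ],
)

```text
clock: 11.32
eef_pos: [464.1, 56.2, 106.9]
tool_rot: [-3.141, 0.0, 1.802]
force: [-1.2, -0.2, 6.0]
width: 11.2
```

play_rows(
  targets=[
    {"slide": [0, 0, 0], "turn": [0, 0, 8], "hand": 5},
    {"slide": [0, 0, 0], "turn": [0, 0, 8], "hand": 5},
    {"slide": [0, 0, 0], "turn": [0, 0, 8], "hand": 5},
    {"slide": [0, 0, 0], "turn": [0, 0, 0], "hand": 5},
  ],
)

```text
clock: 11.82
eef_pos: [464.4, 56.4, 106.9]
tool_rot: [3.141, 0.0, 1.383]
force: [0.3, 0.4, 5.3]
width: 10.9
```

```bash
python3 -c "
from h import *
go([464.5,56.2,108],38.4)"
```

```text
t 11.82 pos [464.4  56.4 106.9] rpy [180.    0.   79.2] w 10.9 F [0.3 0.4 5.3] T [ 0.01  0.03 -0.01] q7 1.09 
 slide [-0.2  0.1 -1.1] turn [ 0.   0.  40.8]
```

It turns freely clockwise, with no moment at 24°. I'll go on to 1.1 rad.

play_rows(
  targets=[
    {"slide": [0, 0, 0], "turn": [0, 0, 8], "hand": 5},
    {"slide": [0, 0, 0], "turn": [0, 0, 8], "hand": 5},
    {"slide": [0, 0, 0], "turn": [0, 0, 8], "hand": 5},
    {"slide": [0, 0, 0], "turn": [0, 0, 8], "hand": 5},
    {"slide": [0, 0, 0], "turn": [0, 0, 8], "hand": 5},
  ],
)

```text
clock: 12.45
eef_pos: [464.4, 56.9, 106.9]
tool_rot: [-3.141, -0.0, 0.682]
force: [-0.3, 1.2, 5.0]
width: 10.7
```

play_rows(
  targets=[
    {"slide": [0, 0, 0], "turn": [0, 0, 0], "hand": 5},
    {"slide": [0, 0, 0], "turn": [0, 0, 0], "hand": 5},
  ],
)

```text
clock: 12.7
eef_pos: [464.5, 56.9, 106.9]
tool_rot: [-3.141, -0.001, 0.686]
force: [-0.8, 2.3, 6.1]
width: 10.9
```

```bash
python3 -c "
from h import *
go([464.5,56.2,108],38.4)"
```

```text
t 12.7 pos [464.5  56.9 106.9] rpy [-180.    -0.    39.3] w 10.9 F [-0.8  2.3  6.1] T [ 0.3   0.   -0.07] q7 0.64 
 slide [-0.4  0.5 -1.1] turn [-0.  -0.   0.9]
```

No stop was felt, and yaw 39.3° puts the bar about 1.09 rad from the jar's x axis. I'll lift slowly at first.

play_rows(
  targets=[
    {"slide": [0, 0, -3], "turn": [0, 0, 0.5], "hand": 5},
    {"slide": [0, 0, -4], "turn": [0, 0, 0], "hand": 5},
    {"slide": [0, 0, 0], "turn": [0, 0, 0], "hand": 5},
  ],
)

```text
clock: 13.08
eef_pos: [464.0, 56.5, 113.6]
tool_rot: [-3.141, 0.001, 0.677]
force: [0.7, 3.2, -1.2]
width: 11.0
```

```bash
python3 -c "
from h import *
go([464.5,56.2,170],38.4)"
```

```text
t 13.07 pos [464.   56.5 113.6] rpy [-180.     0.    38.8] w 11.0 F [ 0.7  3.2 -1.2] T [ 0.6  -0.21  0.01] q7 0.63 
 slide [  0.2   0.6 -56.4] turn [-0.   0.   0.4]
```

The cap has come up 6.7 mm with only about 1 N down, so it is free. I'll lift it further.

play_rows(
  targets=[
    {"slide": [0, 0, -10], "turn": [0, 0, 0], "hand": 5},
    {"slide": [0, 0, -15], "turn": [0, 0, 0], "hand": 5},
    {"slide": [0, 0, -20], "turn": [0, 0, 0], "hand": 5},
    {"slide": [0, 0, -15], "turn": [0, 0, 0], "hand": 5},
    {"slide": [0, 0, 0], "turn": [0, 0, 0], "hand": 5},
  ],
)

```text
clock: 13.7
eef_pos: [464.2, 55.8, 174.4]
tool_rot: [3.141, 0.0, 0.676]
force: [-0.1, 0.2, -1.0]
width: 10.9
```

play_rows(
  targets=[
    {"slide": [0, 0, 0], "turn": [0, 0, 0], "hand": 5},
    {"slide": [0, 0, 0], "turn": [0, 0, 0], "hand": 5},
    {"slide": [0, 0, 0], "turn": [0, 0, 0], "hand": 5},
  ],
)

```text
clock: 14.08
eef_pos: [463.4, 56.1, 172.8]
tool_rot: [-3.14, 0.003, 0.676]
force: [0.1, -0.9, -0.5]
width: 11.0
```

```bash
python3 -c "
from h import *
go([464.5,56.2,170],38.4)
im,d=get_image('side');cv2.imwrite('pics/s4.png',cv2.resize(im[100:300,220:420],None,fx=3,fy=3))
c=calibration('side');u,v,P=cloud(c,d)
m=(abs(P[:,0]-464)<45)&(abs(P[:,1]-56)<45)&(P[:,2]>100)&(P[:,2]<240);print(np.histogram(P[m,2],bins=np.arange(100,240,8)))
c=calibration('wrist');im,d=get_image('wrist');cv2.imwrite('pics/w4.png',im)
c=calibration('top');im,d=get_image('top');u,v,P=cloud(c,d)
for lo,hi,y0,y1 in [(66,74,0,110),(66,74,-110,-10),(128,137,-110,-10),(111,118,120,180)]:
    m=(P[:,2]>lo)&(P[:,2]<hi)&(P[:,1]>y0)&(P[:,1]<y1)&(P[:,0]>400)&(P[:,0]<540)
    if m.sum()>9:
        r=cv2.minAreaRect(P[m][:,:2].astype(np.float32));print(lo,m.sum(),np.round(r[0],1),np.round(r[1],1),round(r[2],1),P[m,2].mean())
"
```

```text
t 14.07 pos [463.4  56.1 172.8] rpy [-179.9    0.2   38.8] w 11.0 F [ 0.1 -0.9 -0.5] T [ 0.04  0.01 -0.04] q7 0.61 
 slide [0.9 0.6 2.8] turn [-0.1  0.2  0.4]
(array([  2,   0,   0,   0,   0,   6,  89,  81, 242,  48,  66,  71,  91,
        39,  51, 111,  86]), array([100, 108, 116, 124, 132, 140, 148, 156, 164, 172, 180, 188, 196,
       204, 212, 220, 228, 236]))
66 324 [490.  -71.3] [76.  56.3] 13.5 69.32555002722586
128 159 [488.2 -61.3] [45.9 12.6] 7.4 132.64577246281974
```

View pics/s4.png

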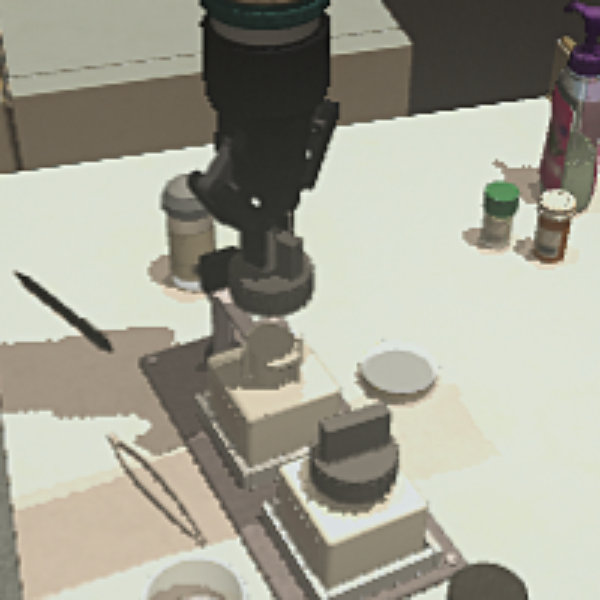

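View pics/w4.png

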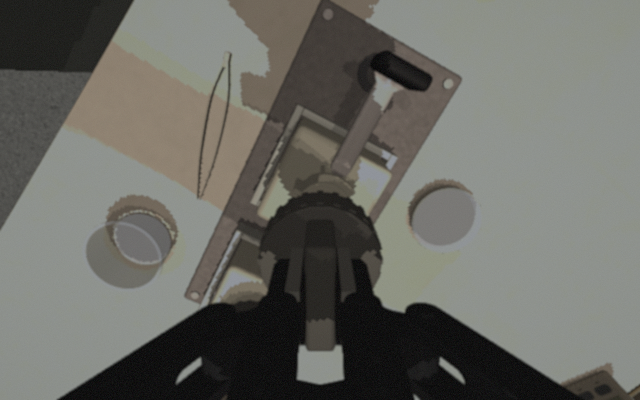

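The side view shows the cap held level at (270,285), about 66 mm above where it sat. The bare neck stands below it at (272,345), and the other jar is capped and in place. The wrist view shows the latch arm at (365,130) still over the shoulder. I'll hand in.

```bash
python3 -c "
from h import *
print(finish_job())"
```

```text
the job is handed in; nothing more can be done
None
```

I swung the latch home by gripping its fin. I then tried the latched jar's cap anticlockwise, where it stopped hard about 15° past closed. I regripped, turned it clockwise to about 1.1 rad, and lifted it free. I handed in at about 14 s of the 61 s allowed, with the cap still in the gripper; no verdict is given.

- **Latch:** the arm axis measured 101.4° before the cap was turned, which matches the rack's home direction. After the lift the pictures show it still over the jar's shoulder, but the depth check gave no reading on the fin because the robot arm hid it.
- **Cap:** it is held level, about 66 mm above its seat, with an 11 mm grip on the 12 mm bar and almost no outside force.
- **Latched jar:** it looks seated in the side picture. The last depth check could not measure it because the robot arm hid it from above.
- **Other jar:** its cap bar reads the same as at the start, at (488, −61) mm and 7.4°. The jar's top was partly hidden, so its measured outline was incomplete.

During the wrong-way try the bar slipped slightly in the jaws. When I measured it again the cap was back at its closed angle, so I regripped it square before turning the other way.

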